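# Tip the frozen carton flat onto the defrosting plate and start it

### The job

Push the taller of the two cartons over so that it falls towards the middle of the defrosting plate and lies flat on its broad side inside the black outline it stands at the end of, without picking it up. Then press the plate's round button down to start it. Leave the shorter carton standing and everything else where it is.

Things in the scene. Friction and masses are not known exactly. Their poses are not given: they have to be found in the camera images.
- plate: fixed aluminium plate, 270 (x) x 340 (y) x 12 mm thick; origin under its centre, on the table. On top, two rectangles in thin black lines, each 120 (x) x 200 mm (y), centred at plate x = -66 and +66 mm, y = 0. One carton stands at the -y end of the x = -66 rectangle, the other at the +y end of the x = +66 one; which is where varies. Yaw within 0.3 rad
- tall: taller cardboard carton, rigid, standing on the plate, 80 (x) x 45 (y) x 150 mm (z), 0.3 to 0.5 kg; origin at its underside's centre. Its broad faces look along its y, within 0.06 rad of the plate's y. Its inner face stands 17 to 33 mm inside its rectangle's end line: tipped about that lower edge towards the middle it lands inside. Pushed high it tips, pushed low it slides
- tall_center (a point): the middle of the taller carton: 87 mm above the table while it stands, about 35 mm when it lies on a broad face on the plate; axes as the carton's
- tall_top (a point): centre of the taller carton's top face, 150 mm from its origin along its z
- short: the shorter plain cardboard carton, 80 (x) x 45 (y) x 85 mm (z), standing at the end of the other rectangle; loose; origin at the centre of its underside; must stay standing as it is
- start (a joint): travel of the plate's start button, 0 when up, 0.006 m fully down; a spring brings it back; fully down takes about 4 N
- start_top (a point): centre of the top of the round steel start button (26 mm across, grey housing), at plate x = -70 mm, y = +138 mm, beyond the +y ends of the rectangles; about 34 mm above the table; pressed straight down; its axes are the plate's
- ramekin: white ceramic bowl, rim 72 mm across, 45 mm tall, loose bystander beyond the plate's +y end; origin at the centre of its underside
- mill: steel pepper mill, 50 mm across the foot, 105 mm tall, loose bystander beyond the plate's far (+x) edge; origin at the centre of its underside
- tub: clear plastic tub, 90 mm across, 65 mm tall, loose bystander beyond the plate's -y end; origin at the centre of its underside
- jar: small glass jar with a steel lid, 52 mm across, 75 mm tall, loose bystander beyond the plate's -y end; origin at the centre of its underside
- cutter: steel pastry cutter ring, 68 mm across, 40 mm tall, open at both ends, loose bystander beyond the far (+x) edge of the plate; origin at the centre of its underside
Mind the look-alikes: they are no part of the job. What is shaped like the tall but blue or orange is not meant.

How it is judged (in metres and radians):
On the way, in this order (a step that is already met when the one before it is completed fails the run):
1. the taller carton lies flat and at rest inside its outline (((x of tall in the frame of plate between -0.087 and -0.045 m and y of tall in the frame of plate between -0.102 and 0.102 m and x of tall_top in the frame of plate between -0.087 and -0.045 m and y of tall_top in the frame of plate between -0.102 and 0.102 m) or (x of tall in the frame of plate between 0.045 and 0.087 m and y of tall in the frame of plate between -0.102 and 0.102 m and x of tall_top in the frame of plate between 0.045 and 0.087 m and y of tall_top in the frame of plate between -0.102 and 0.102 m)) and angle between tall's own z axis and vertical between 1.48 and 1.66 rad and height (world z) of tall_center between 0.028 and 0.042 m and linear speed of tall below 0.02 m/s), for 0.3 s.
2. the start button is pressed down while the carton lies there (all of step 1 and value of joint start above 0.0035 m), for 0.03 s.
At the end, for the whole second after the job is handed in: the taller carton rests on a broad face on the plate, the centres of both its ends within 21 mm of its outline's long centreline and at most 2 mm past its end lines; the button, pressed 3.5 mm or more, is up again; the shorter carton is within 15 mm of its start, the others within 25 mm (all of step 1 and value of joint start below 0.0015 m and angle between short's own z axis and vertical below 0.08 rad and distance of short from where it was at the start of the episode below 0.015 m and distance of each of ramekin, mill, tub, jar, cutter from where it was at the start of the episode below 0.025 m); the robot touches nothing.
It fails at once if the taller carton is lifted or carried (height (world z) of tall_center above 0.112 m or (angle between tall's own z axis and vertical above 1.3 rad and height (world z) of tall_center above 0.072 m)).
It fails at once if the button is pressed while the taller carton still stands (value of joint start above 0.0035 m and angle between tall's own z axis and vertical below 0.8 rad).
It fails at once if the shorter carton is knocked or moved (angle between short's own z axis and vertical above 0.25 rad or distance of short from where it was at the start of the episode above 0.025 m).
It fails at once if a bystander is knocked or moved (distance of any of ramekin, mill, tub, jar, cutter from where it was at the start of the episode above 0.04 m).
It also fails if it takes over 35 s, if anything falls off the work surface, if the arm or the gripper's body presses on something with over 40 N, if the wrist force passes 120 N, or if a joint passes its speed limit or range.

### The arm

A 6-joint arm with a two-finger parallel gripper is mounted at the origin on the work surface. World frame = base frame: x ahead of the robot, y to its left, z up, the work surface at z = 0. Lengths are in m, angles in degrees, forces in N, time in s.
With the tool pointing down it reaches from about 0.25 to 0.8 m from the base axis. Payload 3.9 kg.
Tool frame: the origin (TCP) lies on the centre line of the jaws, within the pads' length; the fingertips stand 8 mm ahead of it and the grasp point (between the pads) lies 11 mm behind it; z points along the fingers, y is the line along which they close (so a half turn about z gives the same grasp; the last joint's range is limited). The gripper opens to 85 mm and grips with 20 to 120 N. Pads are 22 mm wide; open, the fingers measure 114 mm over their backs; the gripper's body (76 mm by 85 mm) begins 54 mm behind the grasp point. The pads swing forward as they close: fully open they stand 13 mm farther back than shut.
Start: joints at [-65.374, 14.897, -7.913, 67.191, 0, 90], TCP at [0.219, -0.477, 0.239] pointing down, gripper open.
Joint ranges: [-159.42, 159.42], [-47.68, 98.78], [-73.54, 78.23], [-108.79, 121.32], [-90, 84.71], [-180, 180]. Speed limits (degrees/s): [147.25, 147.25, 180, 180, 180, 180].

### API

Orientations are given as [roll, pitch, yaw] about the fixed x, y, z axes, in that order (R = Rz(yaw) Ry(pitch) Rx(roll)).
In Python, from workcell import monitor, viewer, ticket gives the robot as it stands.
- The arm moves only by the shell command python3 -m crank 'ROWS' [OPENING] [FORCE]. ROWS is JSON, a list of rows, each an object with "dp": the shift along the tool's x, y, z in mm, a list of three; "dr": the turn, a rotation vector about the tool's x, y, z in rad, a list of three. A call has 1 to 10 rows; each row is the pose to reach, as a shift and turn from the pose commanded when the call began, along the tool's axes at that moment; what a row does not reach only later rows make up. A row lasts 1/8 s, in which the tool goes at most 62.5 mm and 10.7 degrees, less where a joint would pass 70% of its speed; a pose out of reach is approached as far as the arm can. A call with a gripper value outside its range is refused whole. OPENING is the finger opening in mm, from 0 to 85.4, set as the call begins (- or left out, the last holds). The fingers move at their own pace and stop on an object; FORCE is the grip in N (left out, the last holds). Time passes only in rows, so rows that repeat a pose let the fingers close. It gives the time, the measured TCP pose, the force, the opening and the grip force at its end, in the units of the state.
- monitor.get_obs(): the state, without advancing time (a new reading comes with each control period).
- viewer.capture(name): name is "scene" or "top" or "wrist"; returns (picture, depth): 384x512x3 uint8, red, green, blue; 384x512 float32, m along the optical axis (not along the pixel's ray), 0 where there is no reading.
- viewer.get_calibration(name): a dict with "camera_matrix" (3x3 intrinsics, pixels), "distortion" ([k1, k2, p1, p2, k3] as OpenCV has them; the pictures are not rectified), "world_to_cam" (4x4, takes a point from world to camera coordinates); the wrist camera has in their place "T_tool_cam" (4x4, takes a point from camera to tool coordinates, whose origin is the TCP and whose axes are the flange's). Camera axes: x right, y down, z forward; pixel columns grow to the right and rows downward; lengths in m; the calibration is good to about 2 mm. A picture is of the moment at which its call begins: read the wrist's pose just before it. get_calibration takes no time and is no camera call.
- ticket.sign_off(): hands the job in; it is judged then, once.
The state is a dict: "clock": time; "joint_positions": joint angles; "qd": joint speeds; "joint_efforts": joint torques, N m; "tool_pos": TCP position; "orientation": TCP orientation; "ft_force": force on the tool from outside, world axes, zero at the start; "moment": the same for the moment, N m; "finger_gap": opening from 0.0 (shut) to 1.0 (fully open); "finger_force": force on a finger pad.
Only numpy, scipy, OpenCV 4.12 (cv2) and the standard library are available. Lean on these libraries where they do the work, as an engineer would, in place of code of your own. Each camera call takes 0.05 s, during which the arm holds its last target. There are 200 camera calls.

## Working session

There is one attempt and no reset: what is moved stays moved. The work goes in short steps, Python scripts to look and compute and a shell command to move; the robot and the scene stay as the last step left them, time stands still between calls to the robot, and variables do not carry over. Pictures are saved under pics/ and viewed, at most 10 in all, crops included, and the job is handed in when it is done.

```bash
mkdir -p pics; python3 - <<'E'
from workcell import monitor, viewer
import cv2,numpy as np
o=monitor.get_obs();print(o)
for n in("scene","top"):
    p,d=viewer.capture(n);c=viewer.get_calibration(n);print(n,c)
    np.savez(f"pics/{n}0.npz",p=p,d=d)
    cv2.imwrite(f"pics/{n}0.png",p[:,:,::-1])
E
```

```text
{'clock': 0.0, 'joint_positions': array([-6.53765791e+01,  1.49376069e+01, -7.98670726e+00,  6.71906971e+01,
       -4.60981430e-04,  8.99982067e+01]), 'qd': array([ 0.09688176, -0.02334119,  0.08198542,  0.05872838,  0.10212135,
       -0.03141464]), 'joint_efforts': array([ 6.50845845e-05, -4.05683720e+01,  2.53919917e+01,  1.88147411e-02,
        1.00244765e-04,  1.01680567e-05]), 'tool_pos': array([ 0.21845818, -0.47664522,  0.23844149]), 'orientation': array([-1.79884989e+02,  4.57380822e-04,  2.46252150e+01]), 'ft_force': array([ 0.46255325, -0.20151964, -0.41940393]), 'moment': array([0.00513204, 0.06027636, 0.02587038]), 'finger_force': 0.0, 'finger_gap': 0.9984562145058151}
scene {'camera_matrix': array([[456.33353108,   0.        , 252.46621188],
       [  0.        , 456.33353108, 192.61422142],
       [  0.        ,   0.        ,   1.        ]]), 'distortion': array([-0.15670229,  0.        ,  0.        ,  0.        ,  0.        ]), 'world_to_cam': array([[-0.75614813,  0.65422702, -0.01506675,  0.46400834],
       [ 0.48695946,  0.54714319, -0.68081188, -0.22483441],
       [-0.43716186, -0.52213153, -0.73230334,  1.61319413],
       [ 0.        ,  0.        ,  0.        ,  1.        ]])}
top {'camera_matrix': array([[347.75036931,   0.        , 257.8713409 ],
       [  0.        , 347.75036931, 193.32469269],
       [  0.        ,   0.        ,   1.        ]]), 'distortion': array([-0.0155342,  0.       ,  0.       ,  0.       ,  0.       ]), 'world_to_cam': array([[-0.00358   , -0.99998941, -0.00289041,  0.04014462],
       [-0.98760357,  0.00398922, -0.15691802,  0.60781072],
       [ 0.15692789,  0.00229281, -0.9876074 ,  0.97346727],
       [ 0.        ,  0.        ,  0.        ,  1.        ]])}
```

View pics/scene0.png

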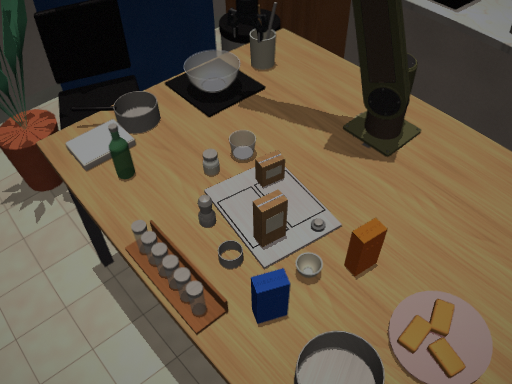

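View pics/top0.png

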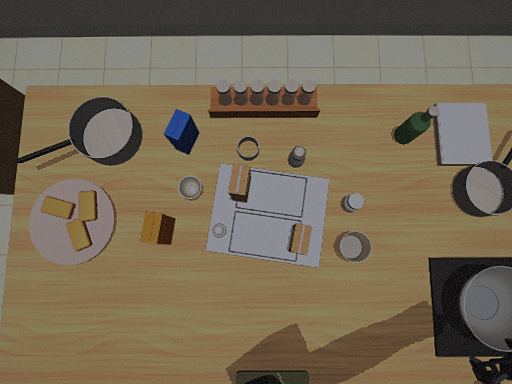

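Candidates for the tall carton are: brown carton with label, scene (270,218) / top (240,183); shorter brown one, scene (270,168) / top (301,238); blue, scene (270,297) / top (182,132); orange, scene (365,248) / top (157,228). By the description I choose the brown one at scene (270,218), at the plate's +y, far-x end. Next I measure it and check it in a crop.

```bash
cat > h.py <<'E'
import numpy as np,cv2
from workcell import viewer,monitor
def cloud(p,d,c,T=None):
    K=c["camera_matrix"];h,w=d.shape
    uv=np.stack(np.meshgrid(np.arange(w),np.arange(h)),-1).reshape(-1,1,2).astype(np.float64)
    n=cv2.undistortPoints(uv,K,c["distortion"]).reshape(h,w,2)
    P=np.dstack([n*d[...,None],d])
    W=np.linalg.inv(c["world_to_cam"]) if T is None else T
    X=P@W[:3,:3].T+W[:3,3]; X[d==0]=np.nan
    return X
def rect(pts):
    (c,s,a)=cv2.minAreaRect((pts[:,:2]*1000).astype(np.float32));return np.round(c,1),np.round(s,1),round(a,2)
def mask(X,lo,hi): return np.all((X>np.array(lo))&(X<np.array(hi)),-1)
E
python3 - <<'E'
from h import *
for n in("top","scene"):
    z=np.load(f"pics/{n}0.npz");p,d=z["p"],z["d"];c=viewer.get_calibration(n);X=cloud(p,d,c)
    print(n)
    ctr={"top":{"tall":(240,168),"short":(303,228),"button":(219,231),"ram":(190,188),"cut":(248,148),"mill":(298,150)},"scene":{"tall":(270,198),"short":(270,157),"button":(318,223)}}[n]
    for k,(u,v) in ctr.items(): print(k,np.round(X[v,u],4))
    pl=mask(X,[.2,-.3,.006],[.8,.3,.018])
    nn,l,st,_=cv2.connectedComponentsWithStats(pl.astype(np.uint8));b=1+np.argmax(st[1:,4]);print("plate",rect(X[l==b]),np.nanmedian(X[l==b][:,2]))
    for k,zz in (("tall",(.152,.172)),("short",(.09,.106))):
        u,v=ctr[k];q=X[v,u]
        m=mask(X,[q[0]-.07,q[1]-.07,zz[0]],[q[0]+.07,q[1]+.07,zz[1]])
        print(k,m.sum(), rect(X[m]),np.median(X[m][:,2]) ) if m.sum()>5 else print(k,m.sum())
p=np.load("pics/scene0.npz")["p"][140:280,200:345];q=np.load("pics/top0.npz")["p"][150:290,170:345]
cv2.imwrite("pics/c1.png",cv2.resize(np.hstack([p,q])[:,:,::-1],None,fx=2.4,fy=2.4,interpolation=cv2.INTER_CUBIC))
E
```

```text
top
tall [0.6578 0.0845 0.1615]
short [ 0.503  -0.086   0.0981]
button [0.4988 0.1519 0.0362]
ram [0.6318 0.246  0.0073]
cut [ 0.7604  0.0685 -0.0013]
mill [ 0.7232 -0.0765  0.1025]
plate (array([550.9,   8.7]), array([340.9, 270.3]), 81.36) 0.011549235852056472
tall 520 (array([628.4,  88.8]), array([45. , 80.1]), 81.14) 0.16149129756600478
short 482 (array([473.9, -79.1]), array([45.1, 79.9]), 78.38) 0.0965301744604764
scene
tall [0.6233 0.0841 0.1628]
short [ 0.4691 -0.0837  0.0965]
button [0.5072 0.1603 0.0355]
plate (array([548.9,   8. ]), array([349.7, 276.8]), 81.83) 0.012563909575159293
tall 487 (array([628.9,  89. ]), array([48.1, 81.3]), 80.67) 0.16222398692854478
short 324 (array([474.9, -78.8]), array([50.3, 82.4]), 78.61) 0.09726247288814499
```

View pics/c1.png

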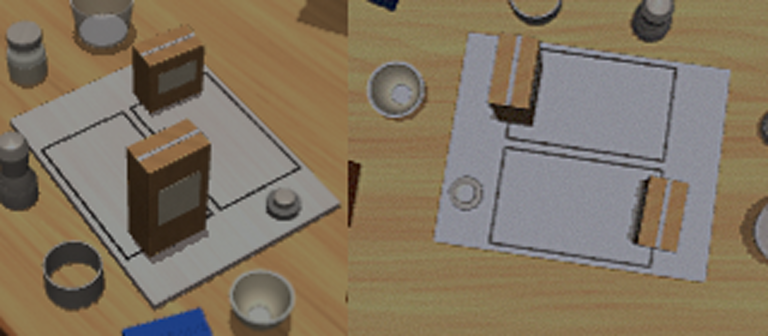

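The crop confirms it: the taller brown carton with a label stands at the plate's +y end, x = +66 rectangle (crop (168,190)). The shorter one stands at the -y end of the other rectangle (crop (168,70)), and the button is at (283,202). Measured plate pose: centre (0.551, 0.009), yaw -8.6°. The carton is at (0.628, 0.089). I'll now go behind it (+y side).

```bash
python3 -m crank '[{"dp":[50,-31,0],"dr":[0,0,-0.1]},{"dp":[100,-62,0],"dr":[0,0,-0.2]},{"dp":[150,-93,0],"dr":[0,0,-0.3]},{"dp":[200,-123,0],"dr":[0,0,-0.4]},{"dp":[250,-154,0],"dr":[0,0,-0.5]},{"dp":[300,-185,0],"dr":[0,0,-0.6]},{"dp":[350,-216,0],"dr":[0,0,-0.7]},{"dp":[400,-247,0],"dr":[0,0,-0.8]},{"dp":[450,-278,0],"dr":[0,0,-0.9]},{"dp":[500,-308,0],"dr":[0,0,-0.986]}]' 40
python3 - <<'E'
from h import *
from scipy.spatial.transform import Rotation as R
o=monitor.get_obs();M=R.from_euler("xyz",o["orientation"],degrees=True).as_matrix()
print(o["clock"],o["tool_pos"],o["orientation"],M.T@(np.array([.638,.152,.155])-o["tool_pos"])*1000)
E
```

```text
clock: 1.35
tool_pos: [0.5455, 0.0129, 0.239]
orientation: [-180.0, 0.0, 81.3]
ft_force: [0.3, -1.7, -0.3]
finger_gap: 0.462
finger_force: 0.0
1.35 [0.54551137 0.01288356 0.23896122] [-1.79972707e+02  2.28583656e-02  8.13046121e+01] [151.53347097  70.43373236  83.86722597]
```

```bash
python3 -m crank '[{"dp":[50,23,0],"dr":[0,0,0]},{"dp":[100,47,0],"dr":[0,0,0]},{"dp":[152,70,0],"dr":[0,0,0]},{"dp":[152,70,30],"dr":[0,0,0]},{"dp":[152,70,60],"dr":[0,0,0]},{"dp":[152,70,86],"dr":[0,0,0]},{"dp":[152,70,86],"dr":[0,0,0]}]'
python3 - <<'E'
from h import *
p,d=viewer.capture("scene");q,_=viewer.capture("wrist")
cv2.imwrite("pics/c2.png",np.hstack([cv2.resize(p[120:300,150:390],(400,300)),cv2.resize(q,(400,300))])[:,:,::-1])
E
```

```text
clock: 2.22
tool_pos: [0.6353, 0.15, 0.1503]
orientation: [-179.7, 0.1, 81.1]
ft_force: [0.0, -0.7, 0.5]
finger_gap: 0.468
finger_force: 0.0
```

View pics/c2.png

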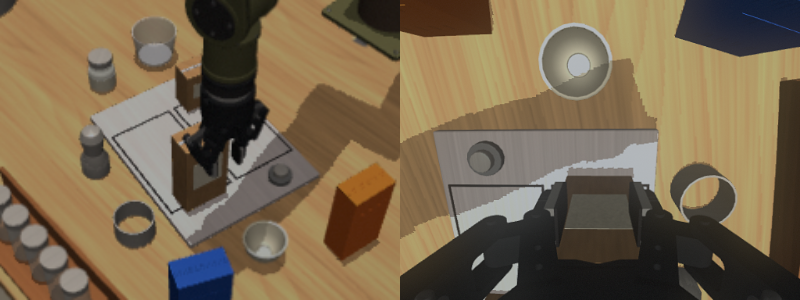

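The fingers stand just behind the tall carton's +y face, clear of everything, with the ramekin well below. I push slowly along -x of the tool.

```bash
python3 -m crank '[{"dp":[-12,0,0],"dr":[0,0,0]},{"dp":[-20,0,0],"dr":[0,0,0]},{"dp":[-25,0,0],"dr":[0,0,0]},{"dp":[-29,0,0],"dr":[0,0,0]},{"dp":[-33,0,0],"dr":[0,0,0]},{"dp":[-37,0,0],"dr":[0,0,0]},{"dp":[-41,0,0],"dr":[0,0,0]},{"dp":[-45,0,0],"dr":[0,0,0]},{"dp":[-48,0,0],"dr":[0,0,0]},{"dp":[-48,0,0],"dr":[0,0,0]}]'
python3 - <<'E'
from h import *
p,d=viewer.capture("scene");np.savez("pics/s3.npz",p=p,d=d)
cv2.imwrite("pics/c3.png",cv2.resize(p[120:300,150:390],(640,480))[:,:,::-1])
E
```

```text
clock: 3.58
tool_pos: [0.6301, 0.1027, 0.1532]
orientation: [-180.0, 0.0, 81.1]
ft_force: [1.0, 0.9, 0.2]
finger_gap: 0.469
finger_force: 0.1
```

View pics/c3.png

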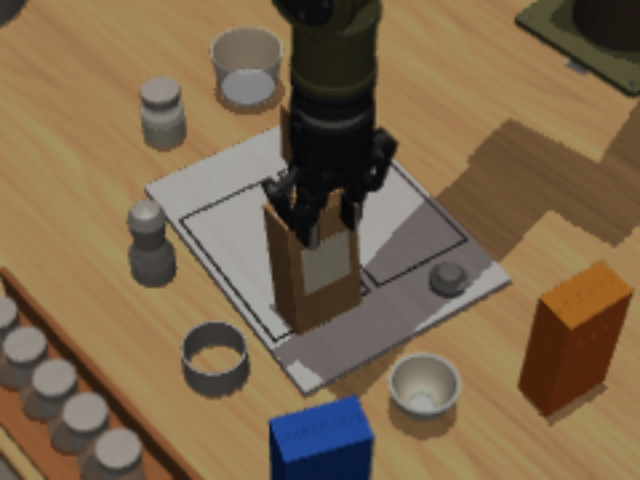

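The carton (here around (315,260)) is leaning away from the fingers with its foot still in place. I keep pushing until it falls.

```bash
python3 -m crank '[{"dp":[-4,0,0],"dr":[0,0,0]},{"dp":[-8,0,0],"dr":[0,0,0]},{"dp":[-12,0,0],"dr":[0,0,0]},{"dp":[-16,0,0],"dr":[0,0,0]},{"dp":[-20,0,0],"dr":[0,0,0]},{"dp":[-23,0,0],"dr":[0,0,0]},{"dp":[-26,0,0],"dr":[0,0,0]},{"dp":[-28,0,0],"dr":[0,0,0]},{"dp":[-28,0,0],"dr":[0,0,0]},{"dp":[-28,0,0],"dr":[0,0,0]}]'
python3 - <<'E'
from h import *
p,d=viewer.capture("scene");np.savez("pics/s4.npz",p=p,d=d)
cv2.imwrite("pics/c4.png",cv2.resize(p[120:300,150:390],(640,480))[:,:,::-1])
E
```

```text
clock: 4.88
tool_pos: [0.6259, 0.0754, 0.1533]
orientation: [180.0, -0.0, 81.1]
ft_force: [0.1, 0.3, -0.5]
finger_gap: 0.469
finger_force: 0.0
```

View pics/c4.png

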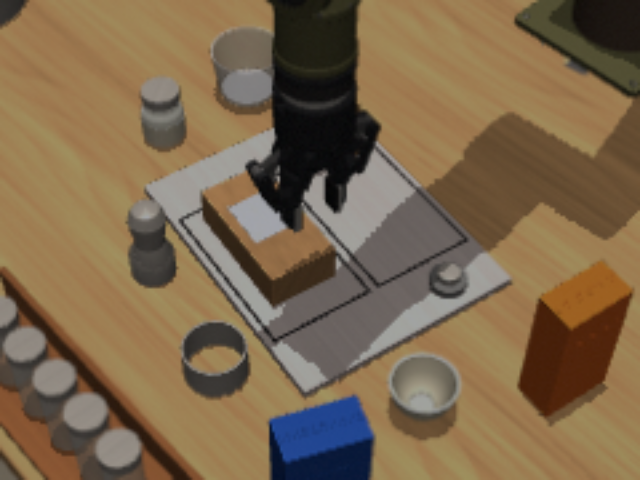

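The carton now lies flat along its rectangle (here (270,240)), but it slid some way toward -y. I move towards the button with the fingers shut and measure.

```bash
python3 -m crank '[{"dp":[0,0,-20],"dr":[0,0,0]},{"dp":[20,-45,-20],"dr":[0,0,0]},{"dp":[40,-90,-20],"dr":[0,0,0]},{"dp":[60,-135,-20],"dr":[0,0,0]},{"dp":[60,-135,-20],"dr":[0,0,0]}]' 0
cat > m.py <<'E'
from h import *
a=np.radians(-8.64);Rp=np.array([[np.cos(a),-np.sin(a)],[np.sin(a),np.cos(a)]]);c0=np.array([.5509,.0087])
for n in("top","scene"):
    p,d=viewer.capture(n);c=viewer.get_calibration(n);X=cloud(p,d,c)
    pl=X.copy();pl[...,:2]=(X[...,:2]-c0)@Rp
    m=mask(pl,[.0,-.17,.047],[.13,.15,.07])
    k,l,st,_=cv2.connectedComponentsWithStats(m.astype(np.uint8));b=1+np.argmax(st[1:,4])
    print(n,st[b,4],rect(pl[l==b]),np.median(pl[l==b][:,2]),pl[l==b].min(0),pl[l==b].max(0))
    m=mask(pl,[-.1,-.14,.09],[-.03,-.05,.106]); print("short",m.sum(),rect(X[m]) if m.sum()>9 else 0)
    cv2.imwrite(f"pics/m_{n}.png",cv2.resize(p[120:290,170:360] if n=="top" else p[120:300,150:390],None,fx=3,fy=3)[:,:,::-1])
E
python3 m.py
```

```text
clock: 5.55
tool_pos: [0.4984, 0.1566, 0.1734]
orientation: [-179.9, 0.0, 81.3]
ft_force: [0.8, -0.3, 0.1]
finger_gap: -0.002
finger_force: 0.0
top 1406 (array([ 64. , -12.4]), array([149.9,  81.3]), 89.51) 0.05664361774415305 [ 0.02282778 -0.0875073   0.04758077] [0.10501616 0.06284066 0.06299   ]
short 428 (array([471.9, -78.7]), array([45.9, 70.8]), 79.92)
scene 1200 (array([ 63.9, -11.8]), array([155.7,  82.3]), 89.24) 0.05746214656184584 [ 0.02170219 -0.09015769  0.04703863] [0.1047818  0.06630398 0.06552554]
short 271 (array([471.7, -78.2]), array([50.8, 69.6]), 78.75)
```

The carton lies inside its outline: plate y runs from -87 to +63 mm and its centreline is at x = 64 mm. Next I press the button.

```bash
python3 -m crank '[{"dp":[0,4,40],"dr":[0,0,0]},{"dp":[0,4,80],"dr":[0,0,0]},{"dp":[0,4,110],"dr":[0,0,0]},{"dp":[0,4,124],"dr":[0,0,0]},{"dp":[0,4,130],"dr":[0,0,0]},{"dp":[0,4,133],"dr":[0,0,0]},{"dp":[0,4,135],"dr":[0,0,0]},{"dp":[0,4,135],"dr":[0,0,0]}]'
```

```text
clock: 6.65
tool_pos: [0.5066, 0.1548, 0.0392]
orientation: [179.9, -0.0, 81.1]
ft_force: [0.5, -1.5, 1.7]
finger_gap: -0.004
finger_force: 1.2
```

```bash
python3 -m crank '[{"dp":[0,-2,2],"dr":[0,0,0]},{"dp":[0,-2,4],"dr":[0,0,0]},{"dp":[0,-2,4],"dr":[0,0,0]},{"dp":[0,-2,4],"dr":[0,0,0]}]'
python3 - <<'E'
from h import *
for n in("scene","wrist"): 
    p,_=viewer.capture(n);cv2.imwrite(f"pics/b_{n}.png",cv2.resize(p[190:260,280:360],None,fx=6,fy=6)[:,:,::-1] if n=="scene" else p[:,:,::-1])
print([np.round(monitor.get_obs()["ft_force"],1)])
E
```

```text
clock: 7.15
tool_pos: [0.5051, 0.1557, 0.0359]
orientation: [179.8, -0.1, 81.1]
ft_force: [-0.8, -1.2, 11.4]
finger_gap: 0.003
finger_force: 5.6
[array([-0.2, -1.2, 11.2])]
```

View pics/b_scene.png

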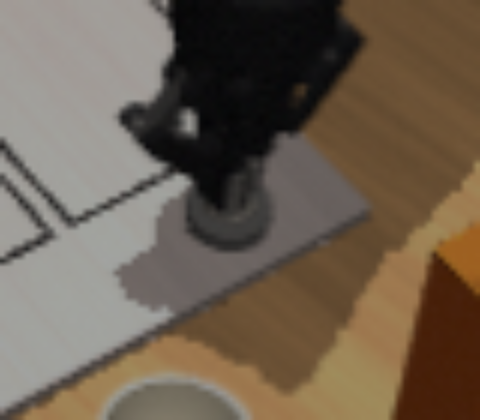

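The shut fingertips sit on the button's middle (230,205), and 11 N is well over the 4 N needed, so it is at its stop. I retract and check the scene.

```bash
python3 -m crank '[{"dp":[0,0,-10],"dr":[0,0,0]},{"dp":[0,0,-50],"dr":[0,0,0]},{"dp":[0,0,-100],"dr":[0,0,0]},{"dp":[0,-50,-130],"dr":[0,0,0]},{"dp":[0,-100,-130],"dr":[0,0,0]},{"dp":[0,-130,-130],"dr":[0,0,0]},{"dp":[0,-130,-130],"dr":[0,0,0]}]'
python3 m.py
```

```text
clock: 8.12
tool_pos: [0.372, 0.1749, 0.164]
orientation: [-179.8, 0.1, 81.2]
ft_force: [0.9, -1.2, 0.5]
finger_gap: -0.004
finger_force: 0.0
top 1405 (array([ 63.6, -12.6]), array([149.9,  80.7]), 89.45) 0.05658083758467036 [ 0.02256227 -0.08774871  0.04704982] [0.10397805 0.06271038 0.06213569]
short 428 (array([471.9, -78.5]), array([45.7, 71. ]), 79.63)
scene 1194 (array([ 64. , -12.4]), array([156.7,  82.3]), 89.13) 0.057495868644502846 [ 0.02284004 -0.09072598  0.0470002 ] [0.10634374 0.06561267 0.06548287]
short 261 (array([471.9, -78.5]), array([49.7, 69.4]), 80.05)
```

View pics/m_scene.png

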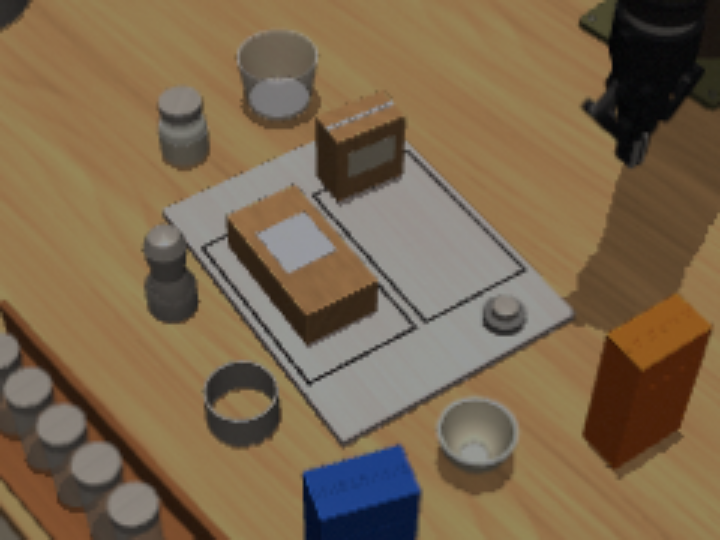

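The carton lies flat in its outline (300,265), the button (505,308) is up, and the short carton (362,150) and the bystanders stand unmoved. I hand the job in.

```bash
python3 -c "
from workcell import ticket
print(ticket.sign_off())"
```

```text
the job is handed in; nothing more can be done
None
```

The tall carton was pushed over and lies flat inside its outline, the start button was pressed to its stop (about 11 N) and is up again, the shorter carton and the other things look undisturbed, and the job is handed in; the hand-in returned no verdict.

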